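Set and lock the size selector of a bench fruit sizer

ROBOT

A 7-joint arm with a two-finger parallel gripper is mounted at the origin on the work surface. World frame = base frame: x ahead of the robot, y to its left, z up, the work surface at z = 0. Lengths are in m, angles in rad, forces in N, time in s.
With the tool pointing down it reaches from about 0.425 to 0.875 m from the base axis. Payload 9.9 kg.
Tool frame: the origin (TCP) lies at the very end of the fingers, on their centre line; the grasp point (between the pads) lies 19 mm behind it; z points along the fingers, y is the direction in which the jaws open and shut (so a half turn about z gives the same grasp; the last joint's range is limited). The gripper opens to 85 mm and grips with 20 to 120 N. Pads are 22 mm wide; open, the fingers measure 114 mm over their backs; the gripper's body (76 mm by 85 mm) begins 54 mm behind the grasp point. The pads swing forward as they close: fully open they stand 13 mm farther back than shut.
Start: joints at [1.028, 0.576, 0.025, 1.437, -0.015, 1.129, -0.057], TCP at [0.299, -0.605, 0.231] pointing down, gripper open.
Joint ranges: [-2.76, 2.76], [-0.34, 2.15], [-1.52, 1.57], [0.19, 2.46], [-1.09, 4.23], [0.17, 1.99], [-2.82, 2.82]. Speed limits (rad/s): [2.22, 2.22, 3.01, 3.01, 3.14, 3.14, 3.14].

INTERFACE

Orientations are given as a rotation vector (axis times angle).
In Python, from workcell import r, viewer, spotter, status gives the robot as it stands. Calls block until the motion is done:
- r.movep(position, orientation): joint-space move of the TCP to a pose.
- r.movel(position, ori=None, velocity=0.15, f_stop=None): straight line of the TCP; ori=None keeps the orientation; velocity is the mean speed in m/s. With f_stop (N) it stops when the force on the tool has changed by that much, and returns True; else False.
- r.move_joints(angles): joint-space move.
- r.set_gripper(opening): opening from 0.0 (shut) to 1.0 (fully open); the grip force is fixed at half the most; returns when the fingers have stopped.
- r.pause(seconds).
- r.ik(position, orientation): joint angles nearest the present ones, or None.
- viewer.camera(name): name is "scene" or "top" or "wrist"; returns a dict with "img" (400x640x3 uint8, red, green, blue), "intrinsics" (3x3 intrinsics, pixels), "dist" ([k1, k2, p1, p2, k3] as OpenCV has them; the pictures are not rectified), "cam_to_world" (4x4, takes a point from camera to world coordinates). Camera axes: x right, y down, z forward; pixel columns grow to the right and rows downward; lengths in m; the calibration is good to about 2 mm. A picture is of the moment at which its call begins. There is no depth.
A pose or a line that the arm cannot do raises r.PlanningError and nothing moves.
- r.job_done(): hands the job in, once; it reports no verdict.
Trained networks look in the newest picture that a camera, given by its name, has taken for a name from the list of things; names that differ only in an ending like _2 or _b are one class to them, and where a whole thing is asked for, a point or a joint stands for the part that bears it (a point fixed in the world has none). Each returns a list of dicts, best first, with "score" (0 to 1); they miss things now and then, are a little off and sometimes report something else, mostly with a low value. They report only what shows in the picture. A call takes as long as a camera call.
- spotter.look_for(camera, query): "location" ([row, column] in pixels, amid what is visible of it).
- spotter.masks_of(camera, query): "pixels" (400x640 bool, what is visible of it) and "location" ([row, column] in pixels, amid what is visible of it).
- spotter.spot_point(camera, query): "location" ([row, column] in pixels: a listed point, or the origin of a listed thing).
Readings, each from a call of its own:
- status.get_t(): time.
- status.get_joint_positions(): joint angles.
- status.get_joint_velocities(): joint speeds.
- status.get_joint_efforts(): joint torques, N m.
- status.get_tcp_pos(): TCP position.
- status.get_eef_rot(): TCP orientation.
- status.get_wrist_force(): force on the tool from outside, world axes, zero at the start.
- status.get_torque(): the same for the moment, N m.
- status.get_finger_gap(): opening from 0.0 (shut) to 1.0 (fully open).
Only numpy, scipy, OpenCV 4.12 (cv2) and the standard library are available. Lean on these libraries where they do the work, as an engineer would, in place of code of your own. Each camera call takes 0.05 s, during which the arm holds its last target.

TASK

On the fruit sizer, turn the black selector knob to the two-bar mark and pull it straight up until it is fully out and locked there, then let go. Its pointer has slipped a little on the shaft, so the locking notch is somewhat to one side of the mark: pull lightly and ease the knob round until you feel it go in, and never force it. Leave the pear, ring and brush where they are.

Things in the scene. Friction and masses are not known exactly. Their poses are not given: they have to be found in the camera images.
- sizer: the fruit sizer, fixed: a grey gearbox 150 x 150 mm, 75 mm high, an aluminium dial plate on top, the knob in its middle, and a low white roller chute (280 mm long, 70 mm high) off its far side. Origin on the knob's axis at bench height; z up; the chute runs to +x, the two-bar mark lies on the -x side of the knob
- knob_grip (a point): centre of the black knob's grip bar, on the knob's axis: 104 mm above the bench pushed in, 114 mm fully out (let go). The bar is 50 mm long (own x), 16 mm wide (own y), and reaches 18 mm above and below this point; under it is a skirt 48 mm in diameter, 6 mm thick. Own -x is where its pointer points; z is the axis of turning and pulling
- knob_nose (a point): tip of the knob's pointer, a nose 6 mm wide and low on the skirt, 37 mm from the knob's axis; same axes as knob_grip, so -x points outward
- mark_two (a point): centre of the two-bar mark (two parallel raised bars, each 18 x 4 mm and 2 mm high) on the dial plate, 56 mm from the knob's axis; the setting wanted
- mark_one (a point): centre of the one-bar mark, 56 mm from the axis, 0.85 rad clockwise (seen from above) of the two-bar mark; has a locking notch too
- mark_three (a point): centre of the three-bar mark, 56 mm from the axis, 0.85 rad counterclockwise of the two-bar mark; has a locking notch too
- shaft: the knob's shaft with all on it, hidden in the gearbox; origin on its axis at bench height; turns about z with the knob (same axes), does not rise. Starts 0.5 to 1.25 rad clockwise (from above) of the two-bar mark, pushed in; turns easily (0.04 Nm) between stops 1.35 rad either side of that mark. Over 18 N between its key and the lock plate, upward or sideways, damages the lock
- pear: a loose russet pear, 92 mm across and 80 mm high, standing beside the sizer; origin under its centre
- size_ring: a loose flat aluminium gauge ring, 96 mm across and 12 mm high; origin under its centre
- brush: a loose wooden hand brush lying on the bench; origin on its underside
- dial_centre (a point): point on the knob's axis, on the dial plate's top, 75 mm above the bench. The pull: the knob is sprung, giving 1 mm per 2 N after the first 2 N; 4 N of friction holds the shaft; past that it rises freely 2 mm, where its key meets the lock plate and blocks unless in line with a notch. In a notch it comes out 10 mm to a stop and stays by itself
- lock_plate (a point): point on the knob's axis at the lock plate's hidden underside, 30 mm above the bench. A notch is met with the pointer up to 0.22 rad either side of its mark (same offset for all three), to 0.03 rad. Turned slowly with the knob raised 6 to 7 mm (some 9 N, 5 N of it on the key), the key slips 2 to 3 mm up into it, the pull falls to 4 to 5 N and turning is blocked

How it is judged:
On the way:
1. the pointer is brought to the two-bar mark (nose within 26 mm of the mark's centre) (horizontal distance between knob_nose and mark_two below 0.026 m), for 0.1 s.
At the end, for the whole second after the job is handed in: the knob, let go, stays out (grip centre more than 112 mm above the bench, fully out being 114) in the notch of the two-bar mark (pointer's tip within 26 mm of the mark's centre), at rest (horizontal distance between knob_nose and mark_two below 0.026 m and z of knob_grip in the frame of sizer above 0.112 m and contact force between the fingers and shaft below 0.1 N and angular speed of shaft below 0.05 rad/s); the robot touches nothing.
It fails at once if the key is forced against the lock plate with more than 18 N (contact force between shaft and sizer above 18 N).
It fails at once if pear, ring or brush moved by more than 20 mm (distance of any of pear, size_ring, brush from where it was at the start of the episode above 0.02 m).
It also fails if it takes over 54 s, if anything falls off the work surface, if the arm or the gripper's body presses on something with over 40 N, if the wrist force passes 120 N, or if a joint passes its speed limit or range.

## Working session

There is one attempt and no reset: what is moved stays moved. The work goes in short steps, each a Python script; the robot and the scene stay as the last script left them, time stands still between calls to the robot, and variables do not carry over. Pictures are saved under pics/ and viewed, and the job is handed in when it is done.

```bash
ls; mkdir -p pics; python3 - <<'E'
from workcell import r, viewer, spotter, status
import cv2,numpy as np
for c in ["scene","top","wrist"]:
    d=viewer.camera(c); cv2.imwrite(f"pics/{c}0.png",d["img"][:,:,::-1])
    print(c,d["intrinsics"].tolist(),d["dist"],np.round(d["cam_to_world"],3).tolist())
    for q in ["knob_grip","knob_nose","mark_two","mark_one","mark_three","dial_centre"]:
        print(q,[(np.round(x["location"]).tolist(),round(x["score"],2)) for x in spotter.spot_point(c,q)][:3])
print(status.get_t(),status.get_tcp_pos(),status.get_eef_rot())
E
```

```text
pics
scene [[498.4664402297311, 0.0, 315.9530784145433], [0.0, 498.4664402297311, 209.61180181521712], [0.0, 0.0, 1.0]] [-0.11320546  0.          0.          0.          0.        ] [[0.323, 0.733, -0.599, 1.322], [0.946, -0.258, 0.195, -0.133], [-0.012, -0.63, -0.777, 1.02], [0.0, 0.0, 0.0, 1.0]]
knob_grip [([218.0, 265.0], 0.57), ([209.0, 253.0], 0.32)]
knob_nose [([235.0, 266.0], 0.25)]
mark_two [([212.0, 252.0], 0.56)]
mark_one [([206.0, 275.0], 0.64), ([217.0, 265.0], 0.52)]
mark_three [([223.0, 238.0], 0.73), ([210.0, 252.0], 0.63)]
dial_centre [([224.0, 264.0], 0.79)]
top [[380.60487057208945, 0.0, 317.66270574013714], [0.0, 380.60487057208945, 196.0375757932376], [0.0, 0.0, 1.0]] [-0.00800471  0.          0.          0.          0.        ] [[0.023, -0.997, 0.079, 0.519], [-1.0, -0.024, -0.017, 0.089], [0.019, -0.078, -0.997, 1.032], [0.0, 0.0, 0.0, 1.0]]
knob_grip [([197.0, 359.0], 0.84), ([221.0, 365.0], 0.6)]
knob_nose [([207.0, 347.0], 0.63)]
mark_two [([220.0, 366.0], 0.79)]
mark_one []
mark_three [([208.0, 377.0], 0.75), ([197.0, 359.0], 0.41)]
dial_centre [([198.0, 358.0], 0.78)]
wrist [[358.96229278441047, 0.0, 325.48484510503295], [0.0, 358.96229278441047, 203.07165082222323], [0.0, 0.0, 1.0]] [-0.01273811  0.          0.          0.          0.        ] [[0.442, -0.863, -0.245, 0.362], [-0.897, -0.425, -0.122, -0.574], [0.001, 0.274, -0.962, 0.374], [0.0, 0.0, 0.0, 1.0]]
knob_grip []
knob_nose []
mark_two []
mark_one []
mark_three []
dial_centre []
1.05 [ 0.29895491 -0.60518645  0.23127454] [-3.05924133e+00 -7.14487226e-01  3.88087519e-05]
```

```bash
cat > h.py <<'E'
from workcell import r, viewer, spotter, status
import cv2,numpy as np
from scipy.spatial.transform import Rotation as R
def back(d,rc,z):
    p=cv2.undistortPoints(np.array([[[rc[1],rc[0]]]],float),d["intrinsics"],d["dist"])[0,0]
    T=d["cam_to_world"]; v=T[:3,:3]@np.array([p[0],p[1],1.]); o=T[:3,3]
    return o+v*(z-o[2])/v[2]
def proj(d,P):
    T=np.linalg.inv(d["cam_to_world"]); 
    q,_=cv2.projectPoints(np.atleast_2d(P).astype(float),cv2.Rodrigues(T[:3,:3])[0],T[:3,3],d["intrinsics"],d["dist"])
    return q[:,0]
H=dict(knob_grip=.104,knob_nose=.083,mark_two=.077,mark_one=.077,mark_three=.077,dial_centre=.075)
def see(c,name=None,qs=H,dz=0):
    d=viewer.camera(c)
    for q in qs:
        print(c,q,[(np.round(x["location"]).tolist(),round(x["score"],2),np.round(back(d,x["location"],H[q]),4)[:2].tolist()) for x in spotter.spot_point(c,q)][:3])
    if name: cv2.imwrite(f"pics/{name}.png",d["img"][:,:,::-1])
    return d
E
python3 - <<'E'
from h import *
import numpy as np
def c(n,r0,r1,c0,c1):
    i=cv2.imread(f"pics/{n}0.png")[r0:r1,c0:c1]; return cv2.resize(i,(790,int(790*(r1-r0)/(c1-c0))),interpolation=cv2.INTER_CUBIC)
cv2.imwrite("pics/tc.png",c("top",140,260,280,440)); cv2.imwrite("pics/sc.png",c("scene",160,280,180,340))
for q in [0]:
    for cam in ["top","scene"]: see(cam)
E
```

```text
top knob_grip [([197.0, 356.0], 0.59, [0.5923, -0.0219]), ([198.0, 362.0], 0.54, [0.5887, -0.036])]
top knob_nose [([205.0, 346.0], 0.87, [0.5728, 0.0018])]
top mark_two [([224.0, 365.0], 0.58, [0.5261, -0.0493]), ([209.0, 379.0], 0.51, [0.5651, -0.0826])]
top mark_one [([217.0, 346.0], 0.8, [0.5435, -0.0015])]
top mark_three [([209.0, 379.0], 0.8, [0.5651, -0.0834])]
top dial_centre [([199.0, 354.0], 0.83, [0.5892, -0.0196]), ([196.0, 357.0], 0.38, [0.5954, -0.0269]), ([208.0, 351.0], 0.3, [0.5662, -0.0117])]
scene knob_grip [([218.0, 265.0], 0.8, [0.6005, -0.0255]), ([244.0, 266.0], 0.74, [0.6732, -0.0415]), ([204.0, 317.0], 0.57, [0.5981, 0.1037])]
scene knob_nose [([211.0, 269.0], 0.87, [0.5662, -0.0079])]
scene mark_two []
scene mark_one [([210.0, 269.0], 0.73, [0.559, -0.0052]), ([202.0, 272.0], 0.59, [0.5353, 0.0096]), ([223.0, 241.0], 0.4, [0.5731, -0.0801])]
scene mark_three [([222.0, 240.0], 0.77, [0.5697, -0.0808])]
scene dial_centre [([222.0, 265.0], 0.71, [0.588, -0.0241]), ([224.0, 240.0], 0.24, [0.5726, -0.0832])]
```

View pics/tc.png

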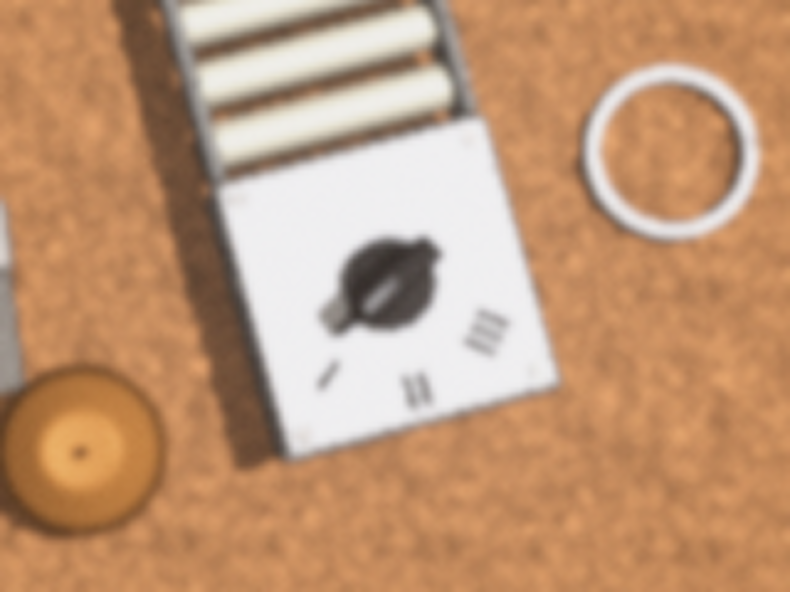

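View pics/sc.png

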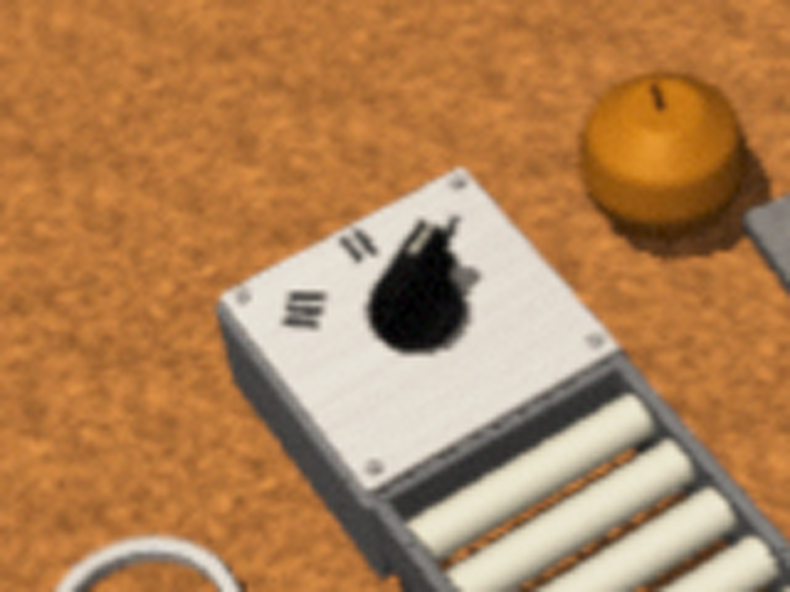

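View pics/scene0.png

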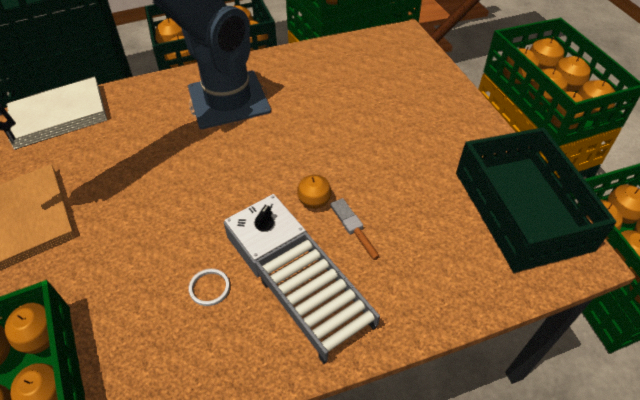

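View pics/top0.png

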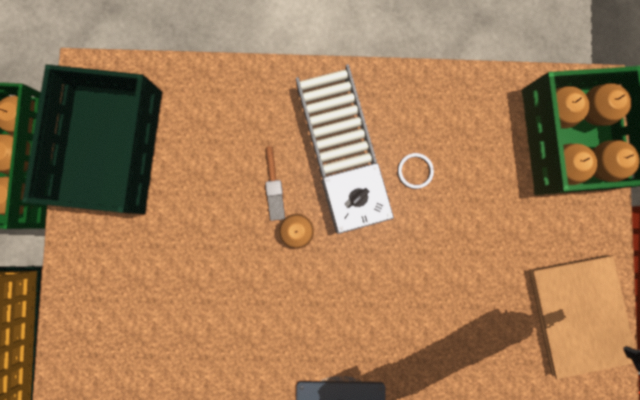

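The top view shows the plate corners in the crop at (218,185), (485,118), (560,382) and (288,458). The nose is at about (325,320), and marks one, two and three are at (328,375), (417,391) and (487,332). The spotter agrees roughly. Next I'll move the wrist camera over the sizer for a closer look.

```bash
cat >> h.py <<'E'
def ori(yaw):  # tool down, tool y axis at world angle yaw+90deg?  tool x at angle yaw
    x=np.array([np.cos(yaw),np.sin(yaw),0]); z=np.array([0,0,-1.]); y=np.cross(z,x)
    return R.from_matrix(np.c_[x,y,z]).as_rotvec()
E
python3 - <<'E'
from h import *
M=R.from_rotvec(status.get_eef_rot()).as_matrix(); print(np.round(M,2).tolist())
d=viewer.camera("top")
f=lambda x,y:(140+y/4.9375-.4,280+x/4.9375-.4)
P=[back(d,f(*p),.075)[:2] for p in [(218,185),(485,118),(560,382),(288,458)]]
c=np.mean(P,0); print("centre",c,"sides",[np.linalg.norm(P[i]-P[i-1]) for i in range(4)])
for n,p,z in [("nose",(325,320),.083),("one",(328,375),.077),("two",(417,391),.077),("three",(487,332),.077)]:
    q=back(d,f(*p),z)[:2]-c; print(n,np.linalg.norm(q),np.arctan2(q[1],q[0]))
C=np.linalg.inv(np.r_[np.c_[M,status.get_tcp_pos()],[[0,0,0,1]]])@d["cam_to_world"]
w=viewer.camera("wrist"); C=np.linalg.inv(np.r_[np.c_[M,np.array(status.get_tcp_pos())],[[0,0,0,1]]])@w["cam_to_world"]; print(np.round(C,3).tolist())
for yaw in np.linspace(-3,3,13):
    j=r.ik([c[0],c[1],.25],ori(yaw)); print(round(yaw,2),None if j is None else np.round(j,2))
E
```

```text
[[0.9, 0.44, 0.0], [0.44, -0.9, 0.0], [0.0, -0.0, -1.0]]
centre [ 0.59346971 -0.03041621] sides [np.float64(0.14388145015597742), np.float64(0.14230899121770116), np.float64(0.14092770311934547), np.float64(0.1445135132926788)]
nose 0.03792373167364847 2.1019831604880133
one 0.055686128672098024 2.569652893624512
two 0.05603242156656209 -2.8643600439571344
three 0.055713212907054256 -1.996390212761107
[[-0.001, -0.962, -0.274, 0.07], [1.0, -0.001, 0.001, -0.0], [-0.001, -0.274, 0.962, -0.143], [0.0, 0.0, 0.0, 1.0]]
-3.0 [ 0.45  0.52 -0.76  1.61  0.38  1.16  1.32]
-2.5 [ 0.69  0.71 -1.29  1.61  0.7   1.36  1.52]
-2.0 [ 0.69  0.71 -1.29  1.61  0.7   1.36  2.02]
-1.5 [-0.69  0.81  1.36  1.66 -0.81  1.36 -2.28]
-1.0 [-0.19  0.45  0.24  1.64 -0.12  1.07 -2.48]
-0.5 [-0.09  0.44  0.1   1.64 -0.05  1.07 -2.05]
0.0 [-0.    0.44 -0.04  1.63  0.02  1.07 -1.62]
0.5 [ 0.1   0.44 -0.19  1.63  0.09  1.08 -1.19]
1.0 [ 0.17  0.45 -0.31  1.63  0.15  1.09 -0.74]
1.5 [ 0.24  0.46 -0.41  1.62  0.2   1.1  -0.3 ]
2.0 [ 0.31  0.47 -0.52  1.62  0.25  1.12  0.15]
2.5 [ 0.37  0.49 -0.62  1.62  0.31  1.13  0.6 ]
3.0 [ 0.42  0.5  -0.7   1.62  0.35  1.15  1.06]
```

```bash
python3 - <<'E'
from h import *
c=[.5935,-.0304]
r.movep([c[0],c[1],.24],ori(2.3))
d=see("wrist","w1")
print(status.get_t(),np.round(status.get_joint_positions(),2),status.get_wrist_force(),proj(d,[c+[.075]]))
E
```

```text
wrist knob_grip [([189.0, 332.0], 0.88, [0.5963, -0.0269])]
wrist knob_nose [([140.0, 325.0], 0.95, [0.5676, -0.0035])]
wrist mark_two [([157.0, 266.0], 0.71, [0.5405, -0.0478])]
wrist mark_one [([117.0, 308.0], 0.67, [0.5457, 0.0008])]
wrist mark_three [([209.0, 270.0], 0.7, [0.5718, -0.0822])]
wrist dial_centre [([184.0, 330.0], 0.6, [0.5969, -0.0294])]
4.5 [ 0.35  0.49 -0.58  1.63  0.29  1.11  0.42] [-0.44916381  0.07237962  0.14798482] [[326.4052656 181.7741034]]
```

View pics/w1.png

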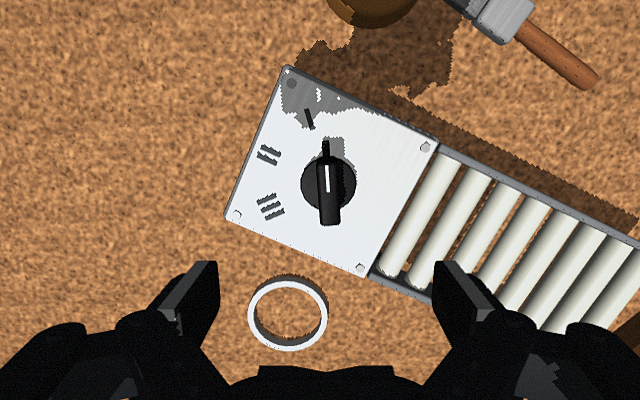

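The wrist view is clear. The nose is at (140,325) as row and column, the bar's tail is near (225,330) and the skirt's centre is near (184,328). The plate corners, in col,row, are at (286,66), (438,143), (374,278) and (227,213). I'll combine these in a least-squares fit.

```bash
python3 - <<'E'
from h import *
from scipy.optimize import least_squares
d=viewer.camera("wrist")
def zoom(n,c0,c1,r0,r1):
    i=d["img"][r0:r1,c0:c1,::-1]; cv2.imwrite(f"pics/{n}.png",cv2.resize(i,None,fx=5,fy=5,interpolation=cv2.INTER_CUBIC))
zoom("w1z",270,390,120,240)
px=np.array([(286,66),(438,143),(374,278),(227,213),(309,118.5),(268.5,154.5),(270,206)],float)
loc=lambda p:None
def model(p):
    x,y,a=p[:3]
    L=[(-.075,.075),(.075,.075),(.075,-.075),(-.075,-.075)]
    pts=[(*l,.075) for l in L]
    for b in (-.85,0,.85): pts.append((-.056*np.cos(b),-.056*np.sin(b),.077))
    pts=np.array(pts); c,s=np.cos(a),np.sin(a)
    return np.c_[x+c*pts[:,0]-s*pts[:,1],y+s*pts[:,0]+c*pts[:,1],pts[:,2]]
s=least_squares(lambda p:(proj(d,model(p))-px).ravel(),[.593,-.03,.28],loss="soft_l1")
print(s.x,np.round(s.fun.reshape(-1,2),1).tolist())
x,y,a=s.x
n=back(d,(140,325),.083)[:2]-[x,y]; print("nose",np.linalg.norm(n),np.arctan2(n[1],n[0]), "two at",a+np.pi)
for yaw in (2.2,2.25,2.3,2.35):pass
E
```

```text
[ 0.59480641 -0.02781992  0.28093388] [[-1.3, -6.4], [8.2, -1.7], [-8.9, 6.5], [-9.4, 6.8], [1.3, 0.2], [0.7, -0.1], [0.3, 0.4]]
nose 0.037115327702201974 2.3775394718296563 two at 3.4225265341904194
```

View pics/w1z.png

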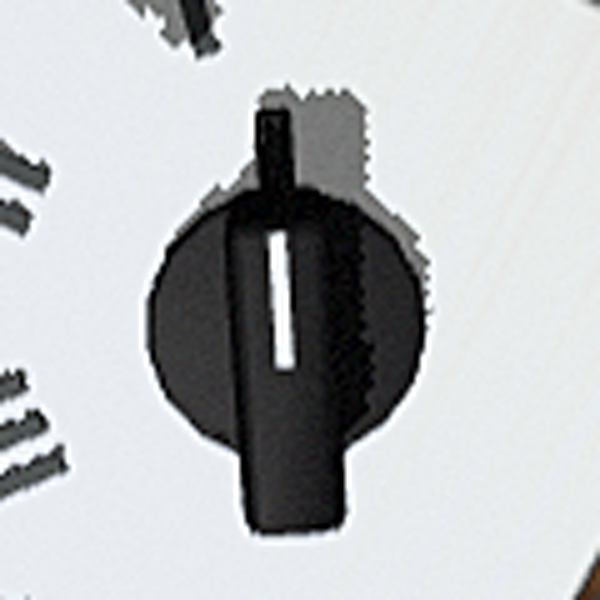

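```bash
python3 - <<'E'
from h import *
d=viewer.camera("wrist")
for z in(.084,.086): print("skirt",back(d,(120+322/5-.4,270+287/5-.4),z))
c=np.array([.5948,-.0278])
n=back(d,(120+110/5-.4,270+274/5-.4),.083)[:2]-c; print("nose",np.linalg.norm(n),np.arctan2(n[1],n[0]))
for a in (2.25,2.3,2.35,2.4):
  u=np.array([np.cos(a),np.sin(a)])
  q=proj(d,[np.r_[c+.037*u,.083],np.r_[c+.025*u,.122],np.r_[c-.025*u,.122]]); print(a,np.round((q-[269.6,119.6])*5).tolist())
E
```

```text
skirt [ 0.59390707 -0.02855538  0.084     ]
skirt [ 0.59360079 -0.02822003  0.086     ]
nose 0.03589451043647635 2.3927299219136393
2.25 [[305.0, 103.0], [304.0, 213.0], [287.0, 536.0]]
2.3 [[294.0, 102.0], [296.0, 213.0], [295.0, 536.0]]
2.35 [[283.0, 103.0], [287.0, 213.0], [303.0, 536.0]]
2.4 [[272.0, 103.0], [279.0, 214.0], [311.0, 535.0]]
```

The skirt and bar agree on the axis at (0.5938, -0.0286), with the nose at 2.345 rad. That puts mark two at 3.4225, so the shaft starts 1.08 rad clockwise of it, within the stated 0.5 to 1.25. The plate is about 143 mm across, so I used the marks and not its corners. Next: grasp.

```bash
cat >> h.py <<'E'
C=np.array([.5938,-.0286]); TWO=3.4225
def st(s=""):
    print(s,round(status.get_t(),2),"F",np.round(status.get_wrist_force(),2),"M",np.round(status.get_torque(),3),"p",np.round(status.get_tcp_pos(),4))
E
python3 - <<'E'
from h import *
a=2.345
st()
r.movep([*C,.15],ori(a)); st("above")
print(r.movel([*C,.090],velocity=.08,f_stop=6)); st("down")
r.set_gripper(0.0); st("grip"); print(status.get_finger_gap())
d=viewer.camera("wrist"); cv2.imwrite("pics/w2.png",d["img"][:,:,::-1])
M=R.from_rotvec(status.get_eef_rot()).as_matrix(); print(np.arctan2(M[1,0],M[0,0]))
E
```

```text
4.6 F [-0.14  0.71  0.19] M [ 0.018 -0.027  0.018] p [ 0.5935 -0.0305  0.24  ]
above 5.05 F [0.69 0.35 0.01] M [ 0.003 -0.024 -0.022] p [ 0.5939 -0.0284  0.1504]
False
down 5.95 F [-0.04  0.56  0.7 ] M [ 0.006 -0.074 -0.028] p [ 0.5941 -0.0285  0.0903]
grip 6.58 F [-1.52 -1.4   4.18] M [-0.243  0.427 -0.005] p [ 0.5937 -0.0288  0.0902]
0.17821858667411358
2.3448368447381402
```

View pics/w2.png

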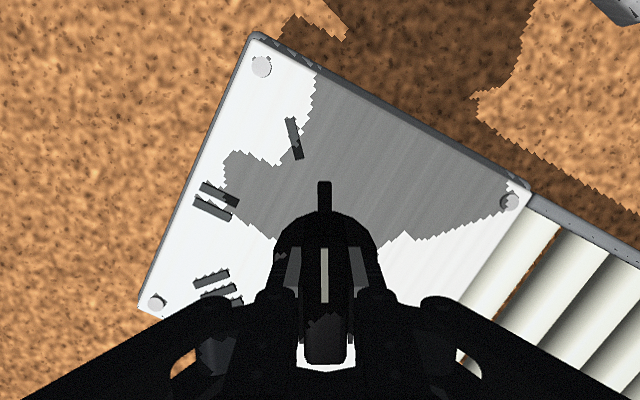

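The bar is held: the gap reads 15 mm against a 16 mm bar, the side forces are about 2 N, and the pads are centred with the nose at (183,324). Now I'll turn it, pushed in, to just short of the search window.

```bash
cat >> h.py <<'E'
def yaw():
    M=R.from_rotvec(status.get_eef_rot()).as_matrix(); return np.arctan2(M[1,0],M[0,0])%(2*np.pi)
E
python3 - <<'E'
from h import *
for t in (2.45,2.8,3.15):
    r.movel([*C,.090],ori(t),velocity=.1); st(t); print(round(yaw(),3))
r.movel([*C,.0915],velocity=.02); st("up1.5")
E
```

```text
2.45 6.89 F [-2.14 -2.14  4.91] M [-0.339  0.607  0.051] p [ 0.5937 -0.0289  0.0902]
2.45
2.8 7.39 F [-3.88 -1.5   6.77] M [-0.44   0.693  0.002] p [ 0.5936 -0.0291  0.0902]
2.799
3.15 7.89 F [-3.09 -2.16  6.34] M [-0.658  0.747  0.009] p [ 0.5935 -0.0293  0.0902]
3.149
up1.5 8.14 F [-1.27 -3.53 -4.34] M [-0.737  0.144 -0.032] p [ 0.5933 -0.0293  0.091 ]
```

```bash
sed -i 's/^C=.*/C=np.array([.5933,-.0293]); TWO=3.4225/' h.py; python3 - <<'E'
from h import *
for z in np.arange(.0925,.102,.001):
    r.movel([*C,z],ori(3.15),velocity=.02); st(round(z,4))
    if status.get_wrist_force()[2]<-8.7: break
E
```

```text
0.0925 8.39 F [ 0.27 -1.36 -5.35] M [-0.504 -0.034 -0.048] p [ 0.5932 -0.0294  0.0923]
0.0935 8.64 F [-0.63 -1.58 -5.57] M [-0.554  0.098 -0.019] p [ 0.5932 -0.0294  0.0935]
0.0945 8.89 F [ 0.09 -1.48 -6.67] M [-0.529  0.046 -0.   ] p [ 0.5932 -0.0294  0.0944]
0.0955 9.14 F [ 0.86 -2.53 -7.78] M [-0.567  0.05   0.019] p [ 0.5932 -0.0293  0.0954]
0.0965 9.39 F [  0.11  -3.19 -10.17] M [-0.506 -0.061 -0.084] p [ 0.5931 -0.0294  0.0963]
```

```bash
python3 - <<'E'
from h import *
t=3.15; hits=0
while t<3.70:
    t+=.02
    r.movel([*C,.0965],ori(t),velocity=.02)
    F=status.get_wrist_force(); m=status.get_torque()
    print(round(t,3),round(yaw(),3),round(status.get_t(),2),np.round(F,1),np.round(m[2],3))
    hits=hits+1 if F[2]>-6.7 else 0
    if hits>=2 or abs(m[2])>.3 or F[2]<-12.5: print("stop"); break
E
```

```text
3.17 3.17 9.64 [  0.1  -0.9 -10.1] -0.016
3.19 3.19 9.89 [  0.   -1.4 -11.1] -0.053
3.21 3.21 10.14 [ -0.8  -2.2 -10.7] -0.039
3.23 3.23 10.39 [ -1.1  -2.  -11.6] -0.046
3.25 3.25 10.64 [ -1.1  -2.5 -10.4] -0.083
3.27 3.27 10.89 [-0.9 -2.1 -9.4] -0.078
3.29 3.29 11.14 [ -1.3  -2.3 -10.6] -0.041
3.31 3.31 11.39 [ -1.8  -2.2 -10.8] -0.006
3.33 3.33 11.64 [ -1.2  -2.4 -10.3] -0.043
3.35 3.35 11.89 [ -1.3  -2.8 -10.5] -0.028
3.37 3.37 12.14 [ -1.4  -3.8 -10.6] -0.014
3.39 3.39 12.39 [-2.2 -3.5 -9.6] -0.052
3.41 3.41 12.64 [-1.3 -3.3 -9.3] 0.065
3.43 3.43 12.89 [-2.1 -3.4 -9.4] -0.022
3.45 3.45 13.14 [-2.5 -4.7 -3.7] 0.248
3.47 3.47 13.39 [-2.8 -4.3 -2.5] 0.084
stop
```

The pull dropped from 9.4 to 3.7 N at 3.45 rad with the moment rising, so the key has gone in. I'll ease back slightly and raise it with the force watched.

```bash
python3 - <<'E'
from h import *
r.movel([*C,.0965],ori(3.455),velocity=.02); st("back")
for z in np.arange(.0975,.106,.001):
    r.movel([*C,z],velocity=.015); st(round(z,4))
    if status.get_wrist_force()[2]<-11: break
E
```

```text
back 13.64 F [-3.41 -4.89 -2.45] M [-1.233  0.814  0.076] p [ 0.5936 -0.0294  0.0971]
0.0975 13.89 F [-2.45 -4.52 -5.14] M [-1.2    0.777  0.07 ] p [ 0.5935 -0.0295  0.098 ]
0.0985 14.14 F [-2.3  -3.21 -6.67] M [-1.141  0.562  0.115] p [ 0.5935 -0.0295  0.0988]
0.0995 14.39 F [-2.16 -4.42 -7.91] M [-1.16   0.455  0.105] p [ 0.5934 -0.0295  0.0997]
0.1005 14.64 F [-1.01 -5.   -8.19] M [-1.251  0.39   0.045] p [ 0.5934 -0.0295  0.1006]
0.1015 14.89 F [-1.52 -5.34 -8.39] M [-1.323  0.321  0.144] p [ 0.5934 -0.0295  0.1016]
0.1025 15.14 F [-2.24 -5.31 -8.27] M [-1.299  0.381  0.087] p [ 0.5934 -0.0295  0.1026]
0.1035 15.39 F [-1.05 -5.54 -8.24] M [-1.272  0.301  0.191] p [ 0.5934 -0.0295  0.1036]
0.1045 15.64 F [ -1.31  -4.91 -10.19] M [-1.258  0.223  0.084] p [ 0.5933 -0.0295  0.1045]
0.1055 15.89 F [  0.46  -5.19 -13.04] M [-1.333  0.099  0.14 ] p [ 0.5933 -0.0295  0.1054]
```

The pull shows a plateau near 8 N followed by a rising stop at about 15 mm of travel. That fits 10 mm of shaft plus 5 mm of spring. I'll lower until the pull is slight, then look before letting go.

```bash
python3 - <<'E'
from h import *
for z in np.arange(.1045,.0998,-.0007):
    r.movel([*C,z],velocity=.015); st(round(z,4))
    if status.get_wrist_force()[2]>-2.2: break
E
```

```text
0.1045 16.14 F [ -0.09  -5.66 -11.25] M [-1.379  0.248  0.095] p [ 0.5933 -0.0294  0.1045]
0.1038 16.39 F [-0.98 -4.03 -9.17] M [-1.35   0.293  0.127] p [ 0.5934 -0.0294  0.1039]
0.1031 16.64 F [-0.14 -5.36 -8.08] M [-1.404  0.355  0.133] p [ 0.5933 -0.0294  0.1033]
0.1024 16.89 F [-1.39 -6.12 -7.32] M [-1.307  0.462  0.17 ] p [ 0.5934 -0.0294  0.1027]
0.1017 17.14 F [-1.62 -4.92 -6.19] M [-1.436  0.552  0.17 ] p [ 0.5934 -0.0294  0.1021]
0.101 17.39 F [-1.39 -5.35 -4.48] M [-1.445  0.6    0.095] p [ 0.5935 -0.0294  0.1016]
0.1003 17.64 F [-1.96 -5.98 -4.97] M [-1.429  0.693  0.138] p [ 0.5935 -0.0294  0.101 ]
```

```bash
python3 - <<'E'
from h import *
for z in (.0996,.0989):
    r.movel([*C,z],velocity=.015); st(round(z,4))
    if status.get_wrist_force()[2]>-2.5: break
r.set_gripper(0.5); st("open"); print(status.get_finger_gap())
d=viewer.camera("wrist"); cv2.imwrite("pics/w3.png",d["img"][:,:,::-1])
E
```

```text
0.0996 17.89 F [-2.74 -5.52 -2.99] M [-1.495  0.781  0.108] p [ 0.5935 -0.0294  0.1004]
0.0989 18.14 F [-3.65 -5.78  0.59] M [-1.564  1.004  0.116] p [ 0.5937 -0.0293  0.1001]
open 18.52 F [-0.81 -0.02 -0.32] M [-0.034  0.018  0.018] p [ 0.5939 -0.0284  0.0994]
0.4962402421947403
```

View pics/w3.png

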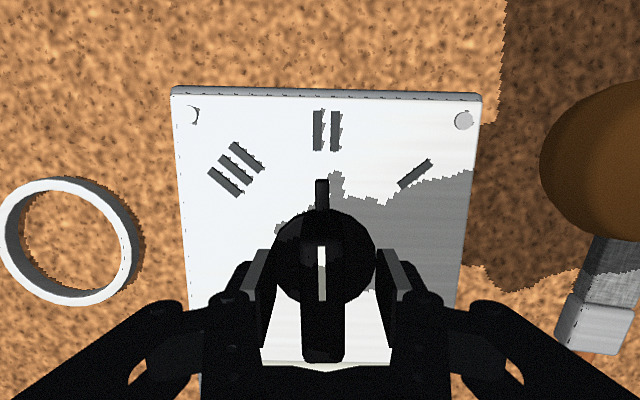

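After release the nose is at (185,322), pointing at the two bars at (130,327). Now I'll retract straight up and measure the height.

```bash
python3 - <<'E'
from h import *
r.set_gripper(0.75)
p=status.get_tcp_pos()
r.movel([p[0],p[1],.145],velocity=.08); r.movep([*(C+[.0,0]),.24],ori(2.3)); r.pause(.3)
d=see("wrist","w4"); st()
i=d["img"][120:240,270:390,::-1]; cv2.imwrite("pics/w4z.png",cv2.resize(i,None,fx=5,fy=5,interpolation=cv2.INTER_CUBIC))
for dz in (0,.01):
  for a in (3.45,):
    u=np.array([np.cos(a),np.sin(a)]);v=np.array([-u[1],u[0]])
    b=[np.r_[C+sx*.025*u+sy*.008*v,.122+dz] for sx in(1,-1) for sy in (1,-1)]
    print(dz,np.round((proj(d,[np.r_[C+.037*u,.083+dz],*b])-[269.6,119.6])*5).tolist())
    t=np.linspace(0,6.28,60); q=proj(d,np.c_[C[0]+.024*np.cos(t),C[1]+.024*np.sin(t),0*t+.086+dz]); q=(q-[269.6,119.6])*5
    print("skirt box",q.min(0),q.max(0))
d=viewer.camera("scene"); i=d["img"][160:280,180:340,::-1]; cv2.imwrite("pics/s4.png",cv2.resize(i,None,fx=5,fy=5,interpolation=cv2.INTER_CUBIC))
E
```

```text
wrist knob_grip [([198.0, 327.0], 0.8, [0.598, -0.0322])]
wrist knob_nose [([174.0, 286.0], 0.8, [0.5612, -0.0441])]
wrist mark_two [([160.0, 265.0], 0.81, [0.5406, -0.0478])]
wrist mark_one [([122.0, 309.0], 0.73, [0.5482, 0.0005])]
wrist mark_three [([211.0, 265.0], 0.66, [0.5697, -0.084])]
wrist dial_centre [([188.0, 330.0], 0.89, [0.5992, -0.0301])]
 21.15 F [ 0.8   0.51 -0.42] M [-0.001 -0.063  0.01 ] p [ 0.5933 -0.0293  0.24  ]
0 [[79.0, 242.0], [104.0, 369.0], [146.0, 273.0], [407.0, 499.0], [453.0, 407.0]]
skirt box [137.58968288 192.05348158] [421.41007086 468.72437876]
0.01 [[72.0, 253.0], [98.0, 386.0], [141.0, 286.0], [412.0, 520.0], [459.0, 425.0]]
skirt box [132.80575467 201.48852759] [425.92486928 486.6167395 ]
```

View pics/w4z.png

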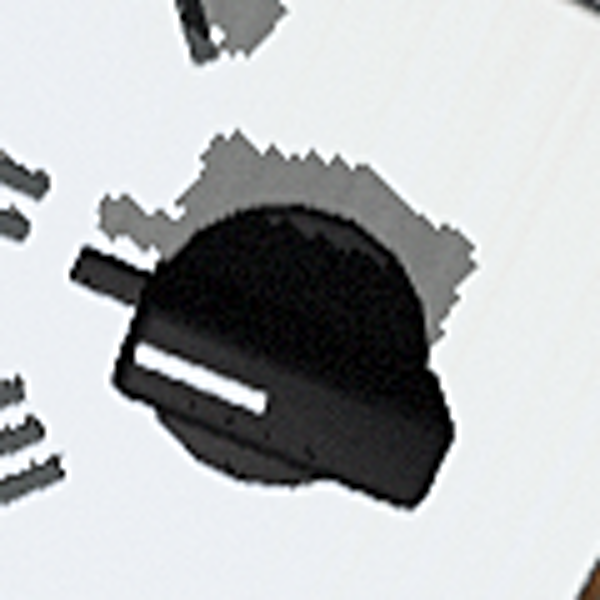

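View pics/s4.png

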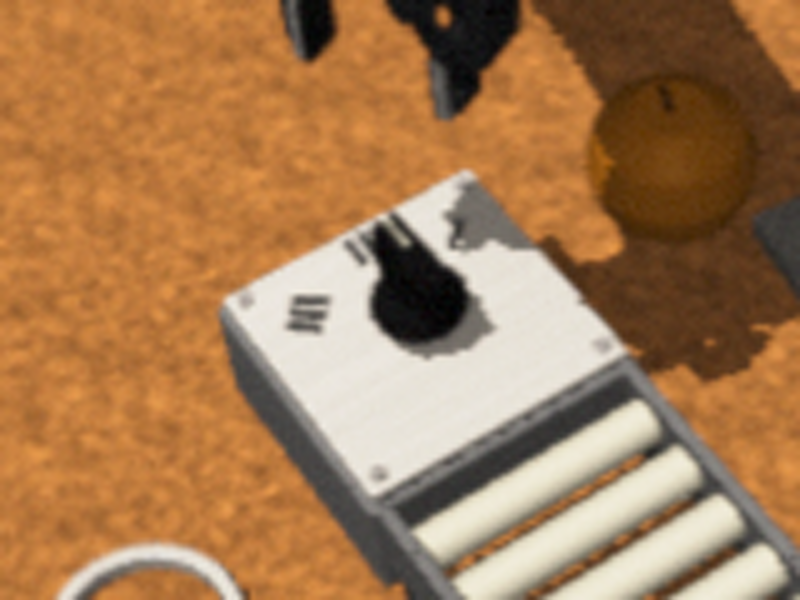

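The skirt's box in the zoom runs from row 203 to 486 and its right edge is at 428. The model gives 201, 487 and 426 raised, and 192, 469 and 421 pushed in, so the knob is out. The tool also stood 9.9 mm higher at release than at the grasp. Nothing else has visibly moved, so I'm handing it in.

```bash
python3 - <<'E'
from h import *
see("top",None,["knob_nose","mark_two"])
for q in ["pear","size_ring","brush"]:
    print(q,[np.round(x["location"]).tolist() for x in spotter.spot_point("top",q)][:2])
r.job_done(); st("done")
E
```

```text
top knob_nose [([212.0, 361.0], 0.59, [0.5564, -0.036])]
top mark_two [([222.0, 364.0], 0.56, [0.5303, -0.0462])]
pear [[230.0, 296.0]]
size_ring []
brush [[184.0, 271.0], [207.0, 382.0]]
the job is handed in; nothing more can be done
the job is handed in; nothing more can be done
```

I turned the knob from 1.08 rad clockwise up to the two-bar mark. Sweeping it round under a light pull of about 10 N, I felt the key go in at 3.45 rad, about 0.03 rad past the mark. I then pulled it to the stop, eased off, let go and backed away, and handed the job in at about 21 s of the 54 s allowed.

- **Forces:** The highest pull I read was 13 N. It was read between moves, so short peaks may have been missed.
- **Height:** The tool was 9.9 mm higher at release than at the grasp, and the skirt's outline after release matched the raised model. Both put the knob about 10 mm up, at roughly 114 mm.
- **Pointer:** By geometry the nose is about 19 mm from the mark. The spotter puts it about 21 mm away in the wrist view and about 28 mm in the coarser top view, which is over the 26 mm limit. I trust the wrist view, because the top view's pixels are about 2.6 mm each and the spotter's scores there were low.
- **Pear, ring and brush:** The robot never went near them. In the last top picture the pear and brush were about where they began, and the ring was not detected. The scene picture shows the ring unmoved.
- **Plate size:** The dial plate measured about 143 mm across, not 150, so I fitted the pose to the marks and not to the plate's corners.

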